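# Seat the platter of the postal scale

## Task

The round platter of the postal scale sits too high, because its notch is not over the locating pin. With a fingertip (its two small posts are easy to push against) turn the platter until the notch is over the pin, then press it gently down until it is fully home, and take the hand away. Only touch and push: do not pinch the posts or lift the platter, and leave everything else on the desk where it stands.

Things in the scene. Friction and masses are not known exactly. Their poses are not given: they have to be found in the camera images.
- scale: Postal scale, a low dark box fixed to the desk, 240 x 200 x 40 mm high (along its x, y, z). Origin on the desk directly below the platter's axis; z up. The box reaches from x = -145 to +95 mm and y = -100 to +100 mm; a small display lies on its -x end, the locating pin stands on its +x end.
- pin_top (a point): Top of the fixed upright steel locating pin with a domed top, 14 mm in diameter, 70 mm from the platter's axis along the scale's +x, top 52 mm above the desk (12 mm above the box). It stands under the platter's rim, and its outer 5 mm show outside the rim.
- platter_center (a point): Centre of the platter's flat upper face, on its axis: press here. The platter is a plain aluminium disc, 144 mm in diameter, 6 mm thick, carried in its middle by a sleeve; its upper face is 60 mm above the desk at the start, 50 mm when fully home. It turns both ways with a little friction (0.07 N m) and stays where it is left.
- platter_notch (a point): Point in the mouth of the platter's only notch, 70 mm from the axis (2 mm inside the rim) at the height of the upper face. The notch is 20 mm wide and 13 mm deep, cut straight through the rim of the disc. It must come horizontally over pin_top, within about 3 mm along the rim (a little more is taken up by the pin's dome).
- post_a (a point): Centre (half-way up) of one of two equal upright round posts on the platter, 14 mm in diameter, rising 22 mm above its upper face, 44 mm from the axis. This one stands a quarter turn clockwise (seen from above) from the notch. Between the posts there is 74 mm of free flat face.
- post_b (a point): The same of the other post, on the far side of the axis, a quarter turn anticlockwise (seen from above) from the notch.
- platter (a joint): Angle of the platter about the vertical axis, rad, growing anticlockwise seen from above, without end stops. 0: the notch is opposite the pin; +pi or -pi (or any odd multiple): the notch is over the pin. Starts between -2.5 and 2.5.
- sleeve (a joint): How far the platter has been pressed down, m. 0: as it stands at the start; 0.010: fully home; negative: lifted. A friction sleeve holds it where it is left; pressing takes about 3 to 5 N. If the notch is not over the pin, the rim meets the pin after 2 to 4 mm and goes no further.
- stamp: Bystander: wooden rubber-stamp, block 50 x 32 mm, 70 mm high, standing beside the scale on its +y side. Origin under its centre.
- glue_stick: Bystander: upright glue stick, 29 mm in diameter, 88 mm high, standing beside the scale on its -y side. Origin under its centre.
- parcel: Bystander: small cardboard parcel 110 x 80 x 50 mm, lying beyond the scale's +x end. Origin under its centre.
- stapler: Bystander: dark stapler 150 x 38 x 49 mm on the robot's right. Origin under its centre.
- tape_dispenser: Bystander: black tape dispenser 160 x 55 x 94 mm on the robot's left. Origin under its centre.
- mug: Bystander: white mug, 80 mm in diameter, 95 mm high, on the robot's right. Origin under its centre.
- envelopes: Bystander: stack of envelopes 240 x 115 x 42 mm on the robot's left. Origin under its centre.

How it is judged:
By the outcome, as a careful person would: the job done as asked, in the order asked, and still so for the second after the job is handed in, with the robot touching nothing.
It also fails if it takes over 58 s, if anything falls off the work surface, if the arm or the gripper's body presses on something with over 40 N, if the wrist force passes 120 N, or if a joint passes its speed limit or range.

## Robot

A 6-joint arm with a two-finger parallel gripper is mounted at the origin on the work surface. World frame = base frame: x ahead of the robot, y to its left, z up, the work surface at z = 0. Lengths are in m, angles in degrees, forces in N, time in s.
With the tool pointing down it reaches from about 0.375 to 0.9 m from the base axis. Payload 3.1 kg.
Tool frame: the origin (TCP) lies between the finger pads; the fingertips stand 11 mm ahead of it and the grasp point (between the pads) lies 8 mm behind it; z points along the fingers, y is the direction in which the jaws open and shut (so a half turn about z gives the same grasp; the last joint's range is limited). The gripper opens to 87 mm and grips with 3 to 60 N. Pads are 19 mm wide; open, the fingers measure 117 mm over their backs; the gripper's body (75 mm by 190 mm) begins 51 mm behind the grasp point.
Start: joints at [63.054, 30.224, 82.088, -0, 67.689, -10.227], TCP at [0.18, 0.599, 0.234] pointing down, gripper open.
Joint ranges: [-176.69, 176.69], [-43.24, 126.21], [12.49, 139.97], [-82, 262], [0, 151.66], [-163.58, 163.58]. Speed limits (degrees/s): [159.86, 159.86, 180, 180, 180, 180].

## Interface

Orientations are given as a 3x3 rotation matrix whose columns are the frame's x, y, z axes.
In Python, from rig import bot, vision gives the robot as it stands. The module is installed in compiled form; this text tells all that it offers.
- The arm moves only by the tool jog_arm, never from a script. Its argument "rows" is a list of rows, each an object with "dp": the shift along the tool's x, y, z in mm, a list of three; "turn": the turn, a rotation vector about the tool's x, y, z in degrees, a list of three; "grip": the opening, from 0 (shut) to 1 (fully open). A call has 1 to 10 rows; each row is the pose to reach, as a shift and turn from the pose commanded when the call began, along the tool's axes at that moment; what a row does not reach only later rows make up. A row lasts 1/10 s, in which the tool goes at most 50 mm and 8.59 degrees, less where a joint would pass 70% of its speed; a pose out of reach is approached as far as the arm can. A call with a gripper value outside its range is refused whole. The fingers move at their own pace and stop on an object; the grip force is fixed at half the most. Time passes only in rows, so rows that repeat a pose let the fingers close. It gives the time, the measured TCP pose, the force and the opening at its end, in the units of the state.
- bot.read_state(): the state, without advancing time (a new reading comes with each control period).
- vision.capture(name): name is "scene" or "top" or "wrist"; returns (picture, depth): 420x560x3 uint8, red, green, blue; 420x560 float32, m along the optical axis (not along the pixel's ray), 0 where there is no reading.
- vision.camera_info(name): a dict with "vertical_fov" (degrees; the focal length in pixels is half the picture's height over the tangent of half this angle, whatever the lens; pixels are square), "cx", "cy" (the principal point, pixels), "position" and "rotation" of the camera in the world. Camera axes: x right, y down, z forward; pixel columns grow to the right and rows downward; lengths in m; the calibration is good to about 2 mm. A picture is of the moment at which its call begins: read the wrist's pose just before it. camera_info takes no time and is no camera call; for the wrist camera it gives the pose at the moment of the call.
- bot.hand_in(): hands the job in, once; it reports no verdict.
The state is a dict: "time_s": time; "joint_positions": joint angles; "qvel": joint speeds; "tau": joint torques, N m; "position": TCP position; "tcp_rot": TCP orientation; "force": force on the tool from outside, world axes, zero at the start; "moment": the same for the moment, N m; "opening": opening from 0.0 (shut) to 1.0 (fully open).
Only numpy, scipy, OpenCV 4.12 (cv2) and the standard library are available. Lean on these libraries where they do the work, as an engineer would, in place of code of your own. Each camera call takes 0.05 s, during which the arm holds its last target.

## Working session

There is one attempt and no reset: what is moved stays moved. The work goes in short steps, Python scripts to look and compute and a tool call to move; the robot and the scene stay as the last step left them, time stands still between calls to the robot, and variables do not carry over. Pictures are saved under pics/ and viewed, and the job is handed in when it is done.

Besides the shell and the picture viewer there is one more tool, called after "Emit:" as name(argument=value, ...), one argument or row to a line, values as JSON. jog_arm: Moves the arm, as the interface text tells. Its arguments: {"type":"object","properties":{"rows":{"type":"array"}},"required":["rows"]}

```bash
mkdir -p pics
python3 - <<'E'
from rig import bot, vision
import cv2,numpy as np
s=bot.read_state()
for k in s: print(k,np.round(s[k],4).tolist())
for n in ["scene","top"]:
    p,d=vision.capture(n); cv2.imwrite(f"pics/{n}0.png",p[:,:,::-1]); np.save(n+"0d.npy",d)
    print(n,vision.camera_info(n))
E
```

```text
time_s 0.0
joint_positions [63.0529, 30.2791, 82.156, -0.0011, 67.6891, -10.2271]
qvel [0.0354, -0.003, 0.0503, 0.0048, 0.0925, -0.0574]
tau [-0.0, -44.0042, -17.6589, 0.0632, 0.0584, -0.0002]
position [0.1795, 0.5979, 0.2326]
tcp_rot [[-0.9577, 0.2877, -0.001], [0.2877, 0.9577, -0.0019], [0.0004, -0.0021, -1.0]]
force [0.0551, 0.1566, -0.4031]
moment [-0.0331, 0.047, 0.0114]
opening 1.0027
scene {'vertical_fov': 46.34614989123419, 'cx': 275.29352920656555, 'cy': 209.9425643012583, 'position': array([1.58808015, 0.10842854, 0.89149796]), 'rotation': array([[-0.0894395 ,  0.60935891, -0.78783393],
       [ 0.99598523,  0.05769068, -0.06844855],
       [ 0.00374095, -0.79079296, -0.6120723 ]])}
top {'vertical_fov': 53.249544991214904, 'cx': 283.63403583501776, 'cy': 212.57595744760982, 'position': array([ 0.33932509, -0.00603718,  1.32681806]), 'rotation': array([[-0.01817934, -0.98668094,  0.16164847],
       [-0.99968402,  0.02074461,  0.01419576],
       [-0.01736002, -0.16133933, -0.9867463 ]])}
```

View pics/scene0.png

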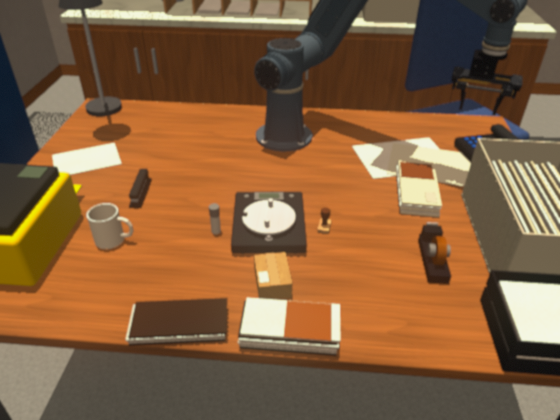

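View pics/top0.png

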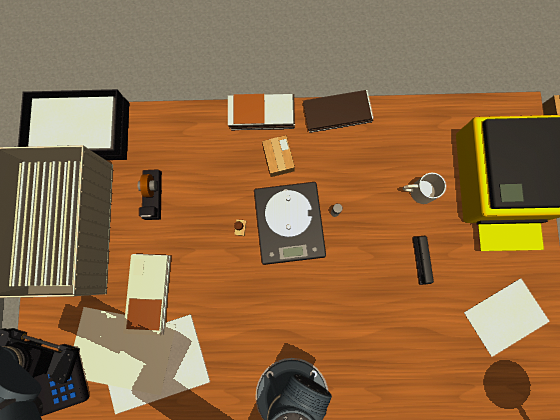

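```bash
cat > h.py <<'E'
import numpy as np,cv2
from rig import bot, vision
def K(n):
    c=vision.camera_info(n); f=210/np.tan(np.radians(c['vertical_fov']/2)); return c,f
def ray(n,u,v,z,c=None):
    c,f=K(n) if c is None else c
    d=c['rotation']@np.array([(u-c['cx'])/f,(v-c['cy'])/f,1]); p=c['position']; return p+d*(z-p[2])/d[2]
def proj(n,P,c=None):
    c,f=K(n) if c is None else c
    q=c['rotation'].T@(np.array(P)-c['position']); return np.array([c['cx']+f*q[0]/q[2],c['cy']+f*q[1]/q[2]])
E
python3 - <<'E'
import cv2
a=cv2.imread('pics/top0.png')[170:275,220:350]
cv2.imwrite('pics/topc.png',cv2.resize(a,None,fx=5.7,fy=5.7,interpolation=cv2.INTER_CUBIC))
a=cv2.imread('pics/scene0.png')[170:310,190:350]
cv2.imwrite('pics/scenec.png',cv2.resize(a,None,fx=4.2,fy=4.2,interpolation=cv2.INTER_CUBIC))
E
```

```text
(no output)
```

View pics/topc.png

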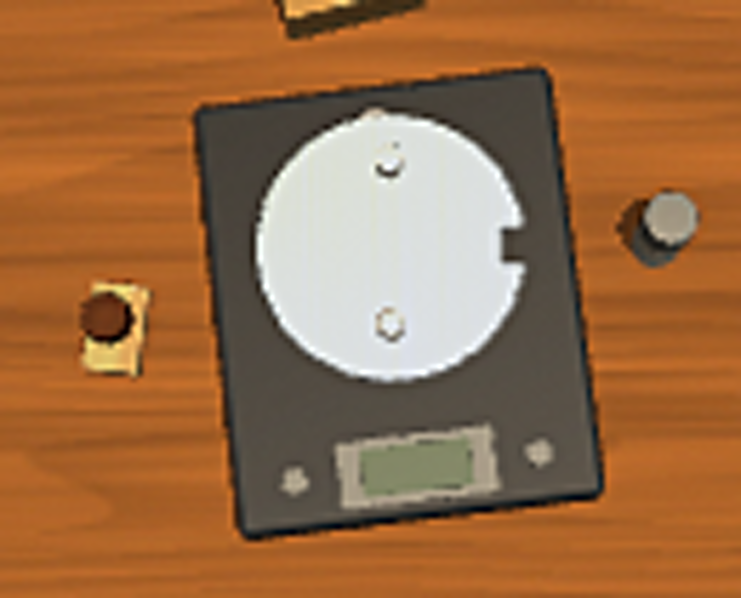

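View pics/scenec.png

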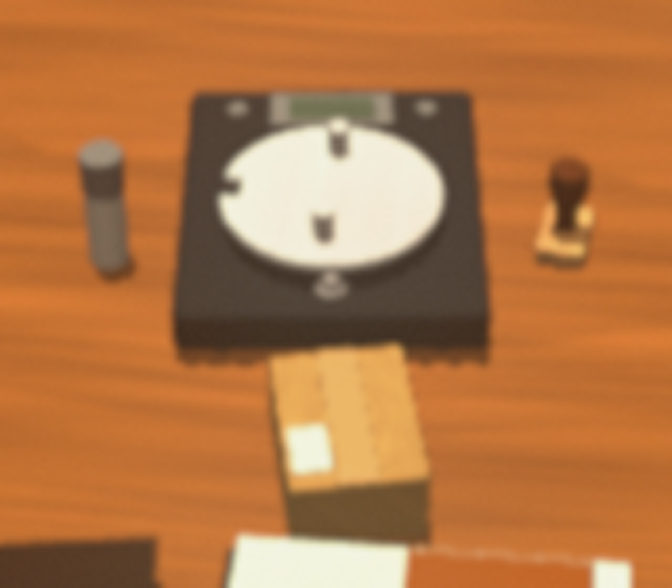

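```bash
cat > fit.py <<'E'
from h import *
from scipy.optimize import least_squares
def fit(p,n='top',z=0.06,win=(170,275,220,350),thr=170,c=None,verbose=True):
    c=c or K(n); r0,r1,c0,c1=win
    g=p[r0:r1,c0:c1].astype(int); S=6
    m=cv2.resize(np.min(g,2).astype(np.float32),None,fx=S,fy=S,interpolation=cv2.INTER_LINEAR)>thr
    cs,_=cv2.findContours(m.astype(np.uint8),cv2.RETR_EXTERNAL,cv2.CHAIN_APPROX_NONE)
    k=max(cs,key=cv2.contourArea)[:,0,:]
    uv=(k+0.5)/S-0.5+[c0,r0]
    P=np.array([ray(n,u,v,z,c)[:2] for u,v in uv])
    r=least_squares(lambda q:np.hypot(*(P-q[:2]).T)-q[2],[*P.mean(0),.072],loss='soft_l1',f_scale=.001)
    C=r.x[:2]; d=P-C; rr=np.hypot(*d.T); nb=rr<r.x[2]-.005
    a=np.arctan2(d[:,1],d[:,0]); 
    an=np.angle(np.exp(1j*a[nb]).mean()) if nb.any() else np.nan
    return r.x,np.degrees(an),nb.sum(),P
E
python3 - <<'E'
from fit import *
p=cv2.imread('pics/top0.png')[:,:,::-1]
for t in (120,140,160):
    x,a,n,P=fit(p,thr=t); print(t,x,a,n)
f=lambda u,v,z:ray('top',u/5.7+220,v/5.7+170,z).round(4)
print('pin',f(372,112,.05),'postb',f(391,158,.082),'a',f(391,322,.082))
# box top corners
for u,v in [(197,105),(548,68),(600,495),(243,537)]: print(f(u,v,.04))
print('stamp',f(107,315,.07),'glue',f(670,218,.088),'parcel',f(290,35,.05))
d=np.load('top0d.npy'); print(d[213,285:300])
E
```

```text
120 [ 0.54589922 -0.00134814  0.07227527] -90.42822146618418 58
140 [ 0.54591883 -0.00124543  0.07179646] -90.7522025320029 58
160 [ 0.54595003 -0.00120923  0.07129976] -90.6241398591747 59
pin [0.6208 0.0059 0.05  ] postb [ 0.5885 -0.004   0.082 ] a [ 0.5007 -0.0022  0.082 ]
[0.6291 0.1025 0.04  ]
[ 0.6457 -0.0916  0.04  ]
[ 0.4105 -0.1122  0.04  ]
[0.3917 0.0795 0.04  ]
stamp [0.5091 0.1487 0.07  ] glue [ 0.552  -0.1499  0.088 ] parcel [0.6651 0.0502 0.05  ]
[1.2847589 1.2816163 1.2794129 1.2789034 1.2793698 1.2857707 1.2842165
 1.2809887 1.280236  1.2867279 1.287926  1.2853863 1.2805903 1.2800338
 1.2811977]
```

```bash
cat >> h.py <<'E'
def Ry(al):  # tool frame with y at world angle al, z down
    a=np.radians(al); y=np.array([np.cos(a),np.sin(a),0]); z=np.array([0,0,-1.]); return np.array([np.cross(y,z),y,z]).T
def cmd(p0,a0,p1,a1):
    return (Ry(a0).T@(np.array(p1)-p0)*1000).round(1).tolist(), round(-(a1-a0),2)
E
python3 -c "
from h import *
print(Ry(73.281)); print(cmd([.18,.599,.234],73.281,[.502,.026,.16],0.3))"
```

```text
[[-0.95772715  0.28767813  0.        ]
 [ 0.28767813  0.95772715  0.        ]
 [ 0.          0.         -1.        ]]
([-473.2, -456.1, 74.0], 72.98)
```

Emit:
jog_arm(
  rows=[
    {"dp":[-473,-456,74],"turn":[0,0,73],"grip":0},
    {"dp":[-473,-456,74],"turn":[0,0,73],"grip":0},
    {"dp":[-473,-456,74],"turn":[0,0,73],"grip":0},
    {"dp":[-473,-456,74],"turn":[0,0,73],"grip":0},
    {"dp":[-473,-456,74],"turn":[0,0,73],"grip":0},
    {"dp":[-473,-456,74],"turn":[0,0,73],"grip":0},
    {"dp":[-473,-456,74],"turn":[0,0,73],"grip":0},
    {"dp":[-473,-456,74],"turn":[0,0,73],"grip":0},
    {"dp":[-473,-456,74],"turn":[0,0,73],"grip":0},
    {"dp":[-473,-456,74],"turn":[0,0,73],"grip":0},
  ],
)

```text
time_s: 1.1
position: [0.4237, 0.1636, 0.1773]
tcp_rot: [[-0.004, 1.0, -0.0], [1.0, 0.004, 0.0], [0.0, -0.0, -1.0]]
force: [0.8, 1.3, 0.4]
opening: 0.171
```

Emit:
jog_arm(
  rows=[
    {"dp":[-140,78,18],"turn":[0,0,0],"grip":0},
    {"dp":[-140,78,18],"turn":[0,0,0],"grip":0},
    {"dp":[-140,78,18],"turn":[0,0,0],"grip":0},
    {"dp":[-140,78,18],"turn":[0,0,0],"grip":0},
    {"dp":[-140,78,18],"turn":[0,0,0],"grip":0},
    {"dp":[-140,78,18],"turn":[0,0,0],"grip":0},
  ],
)

```text
time_s: 1.7
position: [0.5004, 0.0267, 0.1592]
tcp_rot: [[-0.005, 1.0, -0.003], [1.0, 0.005, 0.001], [0.001, -0.002, -1.0]]
force: [-0.3, 0.4, -0.3]
opening: 0.002
```

Run:
```python
from h import *
s=bot.read_state(); print(s['time_s'],s['position'],s['force'],s['opening'])
p,d=vision.capture('wrist'); cv2.imwrite('pics/w1.png',p[:,:,::-1]); print(vision.camera_info('wrist'))
p,d=vision.capture('scene'); cv2.imwrite('pics/s1.png',cv2.resize(p[150:310,180:370,::-1],None,fx=4,fy=3.75))
```

```text
1.7 [0.50038936 0.02670259 0.1592293 ] [-0.32295872  0.36927461 -0.26831905] 0.001815900844496791
{'vertical_fov': 69.64660785700228, 'cx': 274.763395532194, 'cy': 209.6974248857959, 'position': array([0.49968611, 0.11139324, 0.3120028 ]), 'rotation': array([[ 9.99979466e-01,  6.40643771e-03,  1.57364337e-04],
       [ 6.14678938e-03, -9.51928218e-01, -3.06259505e-01],
       [-1.81223289e-03,  3.06254184e-01, -9.51948051e-01]])}
```

View pics/w1.png

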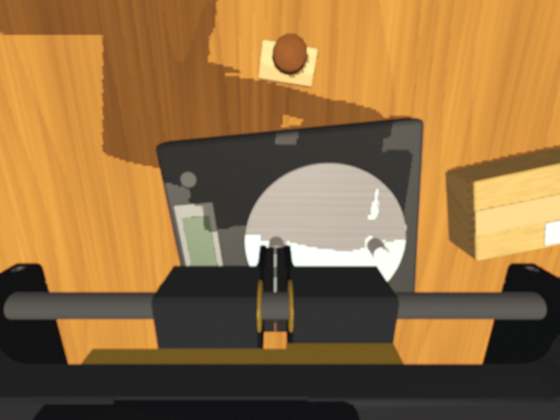

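View pics/s1.png

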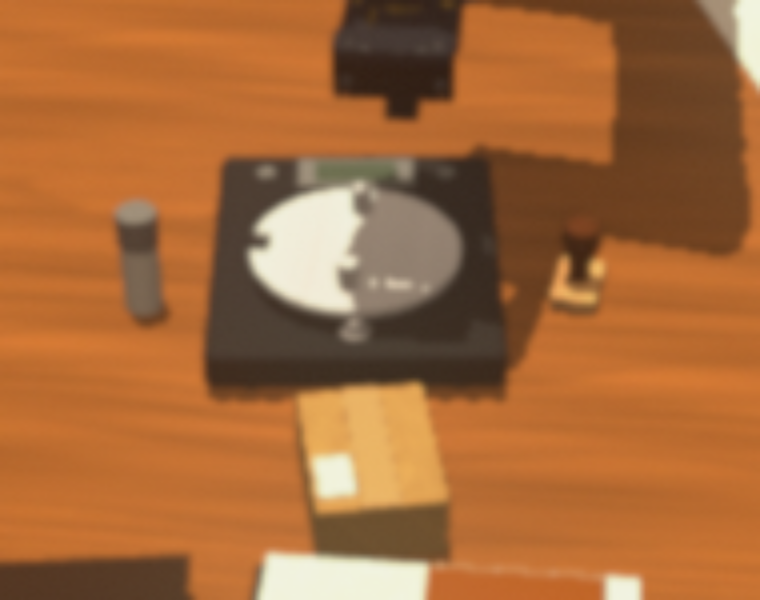

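Emit:
jog_arm(
  rows=[
    {"dp":[0,1,30],"turn":[0,0,0],"grip":0},
    {"dp":[0,1,55],"turn":[0,0,0],"grip":0},
    {"dp":[0,1,70],"turn":[0,0,0],"grip":0},
    {"dp":[0,1,80],"turn":[0,0,0],"grip":0},
    {"dp":[0,1,80],"turn":[0,0,0],"grip":0},
    {"dp":[0,1,80],"turn":[0,0,0],"grip":0},
  ],
)

```text
time_s: 2.4
position: [0.5029, 0.0265, 0.08]
tcp_rot: [[-0.006, 1.0, 0.0], [1.0, 0.006, -0.0], [-0.0, 0.0, -1.0]]
force: [-0.2, 0.2, 0.3]
opening: 0.004
```

```bash
cat > arc.py <<'E'
# rows for a rigid turn about platter axis C by given angles, from TCP p, tool y angle al
from h import *
import sys
def arc(p,al,angs,C=(.546,-.0012)):
    p=np.array(p); C=np.array(C)
    for g in angs:
        a=np.radians(g); R=np.array([[np.cos(a),-np.sin(a)],[np.sin(a),np.cos(a)]])
        q=C+R@(p-C); dp,t=cmd([*p,0],al,[*q,0],al+g); print(g,dp,t)
if __name__=='__main__':
    s=bot.read_state(); R=s['tcp_rot']; al=np.degrees(np.arctan2(R[1,1],R[0,1]))
    print(s['position'],al,s['force'],s['time_s'])
    arc(s['position'][:2],al,[float(x) for x in sys.argv[1:]])
E
python3 arc.py 5 10 15 20 25 30 35 40 45 50
```

```text
[0.50285454 0.02648146 0.08003261] 0.35201844398272875 [-0.19603633  0.20348212  0.30869786] 2.4
5.0 [-3.9, -2.3, 0.0] -5.0
10.0 [-7.9, -4.2, 0.0] -10.0
15.0 [-12.1, -5.8, 0.0] -15.0
20.0 [-16.4, -7.0, 0.0] -20.0
25.0 [-20.8, -7.8, 0.0] -25.0
30.0 [-25.2, -8.2, 0.0] -30.0
35.0 [-29.7, -8.3, 0.0] -35.0
40.0 [-34.2, -7.9, 0.0] -40.0
45.0 [-38.6, -7.2, 0.0] -45.0
50.0 [-42.9, -6.1, 0.0] -50.0
```

Emit:
jog_arm(
  rows=[
    {"dp":[-5,0,0],"turn":[0,0,0],"grip":0},
    {"dp":[-9,0,0],"turn":[0,0,0],"grip":0},
    {"dp":[-9,0,0],"turn":[0,0,0],"grip":0},
  ],
)

```text
time_s: 2.7
position: [0.5033, 0.0161, 0.0802]
tcp_rot: [[-0.004, 1.0, 0.001], [1.0, 0.004, -0.0], [-0.0, 0.001, -1.0]]
force: [-0.1, -0.3, 0.2]
opening: 0.006
```

```bash
python3 arc.py 4 8 12 17 22 27 32 37 42 47
```

```text
[0.50331507 0.01613639 0.08023836] 0.2268305266665365 [-0.08371798 -0.2756917   0.22428913] 2.7
4.0 [-3.0, -1.1, 0.0] -4.0
8.0 [-6.1, -2.0, 0.0] -8.0
12.0 [-9.2, -2.7, 0.0] -12.0
17.0 [-13.2, -3.3, 0.0] -17.0
22.0 [-17.2, -3.5, 0.0] -22.0
27.0 [-21.3, -3.3, 0.0] -27.0
32.0 [-25.2, -2.8, 0.0] -32.0
37.0 [-29.2, -2.0, 0.0] -37.0
42.0 [-33.0, -0.8, 0.0] -42.0
47.0 [-36.7, 0.7, 0.0] -47.0
```

Emit:
jog_arm(
  rows=[
    {"dp":[-3,-1.1,0],"turn":[0,0,-4],"grip":0},
    {"dp":[-6.1,-2,0],"turn":[0,0,-8],"grip":0},
    {"dp":[-9.2,-2.7,0],"turn":[0,0,-12],"grip":0},
    {"dp":[-13.2,-3.3,0],"turn":[0,0,-17],"grip":0},
    {"dp":[-17.2,-3.5,0],"turn":[0,0,-22],"grip":0},
    {"dp":[-21.3,-3.3,0],"turn":[0,0,-27],"grip":0},
    {"dp":[-25.2,-2.8,0],"turn":[0,0,-32],"grip":0},
    {"dp":[-29.2,-2,0],"turn":[0,0,-37],"grip":0},
    {"dp":[-33,-0.8,0],"turn":[0,0,-42],"grip":0},
    {"dp":[-36.7,0.7,0],"turn":[0,0,-47],"grip":0},
  ],
)

```text
time_s: 3.7
position: [0.503, -0.0198, 0.0798]
tcp_rot: [[-0.737, 0.676, -0.001], [0.676, 0.737, 0.001], [0.001, -0.0, -1.0]]
force: [0.2, 0.9, 0.4]
opening: 0.004
```

```bash
python3 arc.py 4 8 12 17 22 27 30 32 34 36
python3 - <<'E'
from h import *
p,d=vision.capture('top'); cv2.imwrite('pics/t2.png',cv2.resize(p[150:290,210:360,::-1],None,fx=4,fy=4))
p,d=vision.capture('scene'); cv2.imwrite('pics/s2.png',cv2.resize(p[150:310,180:370,::-1],None,fx=4,fy=3.75))
E
```

```text
[ 0.50304556 -0.01983457  0.07977217] 47.44718701172907 [0.16324528 0.89901301 0.43049119] 3.7
4.0 [-3.0, -1.2, 0.0] -4.0
8.0 [-6.1, -2.2, 0.0] -8.0
12.0 [-9.3, -3.0, 0.0] -12.0
17.0 [-13.3, -3.7, 0.0] -17.0
22.0 [-17.4, -4.0, 0.0] -22.0
27.0 [-21.5, -4.0, 0.0] -27.0
30.0 [-23.9, -3.8, 0.0] -30.0
32.0 [-25.6, -3.6, 0.0] -32.0
34.0 [-27.2, -3.3, 0.0] -34.0
36.0 [-28.8, -3.0, 0.0] -36.0
```

View pics/t2.png

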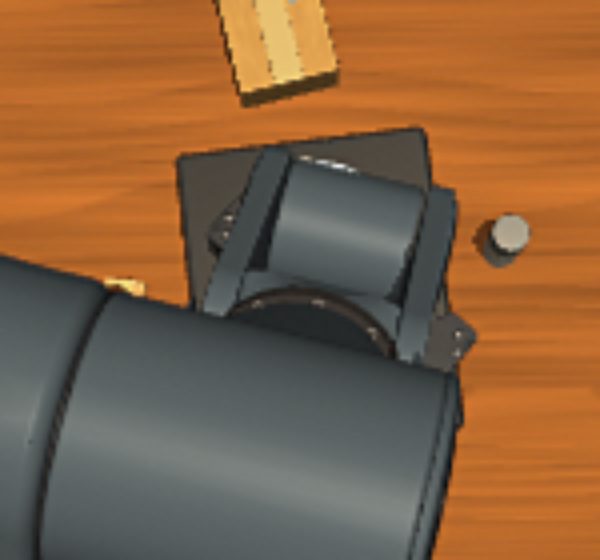

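View pics/s2.png

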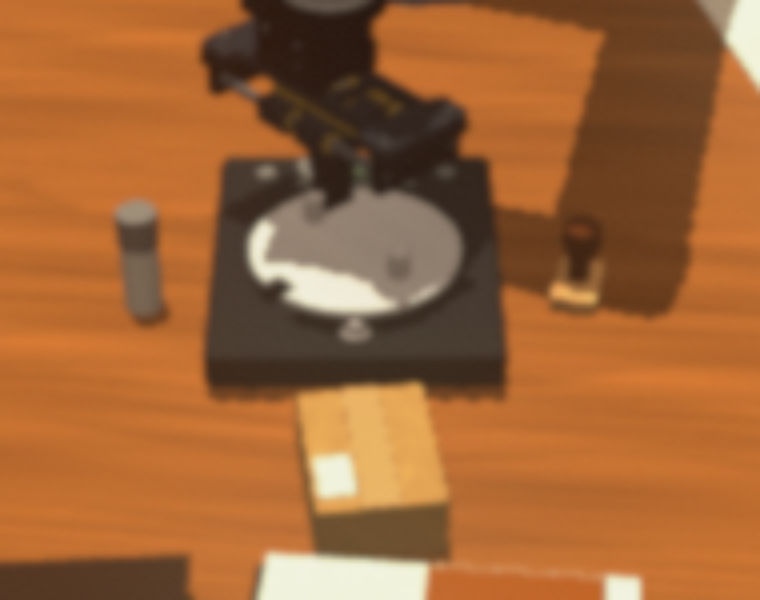

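Run:
```python
from h import *
f=lambda u,v,z:ray('scene',180+u/4,150+v/3.75,z)
C=f(354,253,.06); print(C)
P=f(274,288,.06); print(P); d=P-[.546,-.0012,.06]; print(np.degrees(np.arctan2(d[1],d[0])),np.hypot(*d[:2]))
print(f(354,327,.05))
```

```text
[5.52790268e-01 6.37895716e-05 6.00000000e-02]
[ 0.59720964 -0.04873058  0.06      ]
-42.866143761794994 0.0698683281462092
[0.62257482 0.00705393 0.05      ]
```

```bash
python3 arc.py 37 41 44
```

```text
[ 0.50352134 -0.02030725  0.07976498] 47.22993758510995 [-0.389835    0.5704199  -0.96326552] 3.8
37.0 [-29.5, -2.3, 0.0] -37.0
41.0 [-32.6, -1.4, 0.0] -41.0
44.0 [-34.9, -0.6, 0.0] -44.0
```

Emit:
jog_arm(
  rows=[
    {"dp":[-3,-1.2,0],"turn":[0,0,-4],"grip":0},
    {"dp":[-6.1,-2.2,0],"turn":[0,0,-8],"grip":0},
    {"dp":[-9.3,-3,0],"turn":[0,0,-12],"grip":0},
    {"dp":[-13.3,-3.7,0],"turn":[0,0,-17],"grip":0},
    {"dp":[-17.4,-4,0],"turn":[0,0,-22],"grip":0},
    {"dp":[-21.5,-4,0],"turn":[0,0,-27],"grip":0},
    {"dp":[-25.6,-3.6,0],"turn":[0,0,-32],"grip":0},
    {"dp":[-29.5,-2.8,0],"turn":[0,0,-37],"grip":0},
    {"dp":[-32.6,-1.9,0],"turn":[0,0,-41],"grip":0},
    {"dp":[-34.9,-1.1,0],"turn":[0,0,-44],"grip":0},
  ],
)

```text
time_s: 4.8
position: [0.5278, -0.0441, 0.0795]
tcp_rot: [[-1.0, -0.022, -0.002], [-0.022, 1.0, 0.001], [0.002, 0.001, -1.0]]
force: [-1.2, -0.0, -0.1]
opening: 0.009
```

Run:
```python
from h import *
s=bot.read_state(); print(s['time_s'],s['position'],s['tcp_rot'],s['force'])
p,d=vision.capture('top'); cv2.imwrite('pics/t3.png',cv2.resize(p[150:290,210:360,::-1],None,fx=4,fy=4))
p,d=vision.capture('scene'); cv2.imwrite('pics/s3r.png',p[:,:,::-1]);cv2.imwrite('pics/s3.png',cv2.resize(p[190:260,220:320,::-1],None,fx=8,fy=8))
```

```text
4.8 [ 0.52781022 -0.04412806  0.07954326] [[-9.99747173e-01 -2.24058733e-02 -1.88853878e-03]
 [-2.24071476e-02  9.99748713e-01  6.56318168e-04]
 [ 1.87335883e-03  6.98469000e-04 -9.99998001e-01]] [-1.22693047 -0.01282434 -0.13828086]
```

View pics/s3.png

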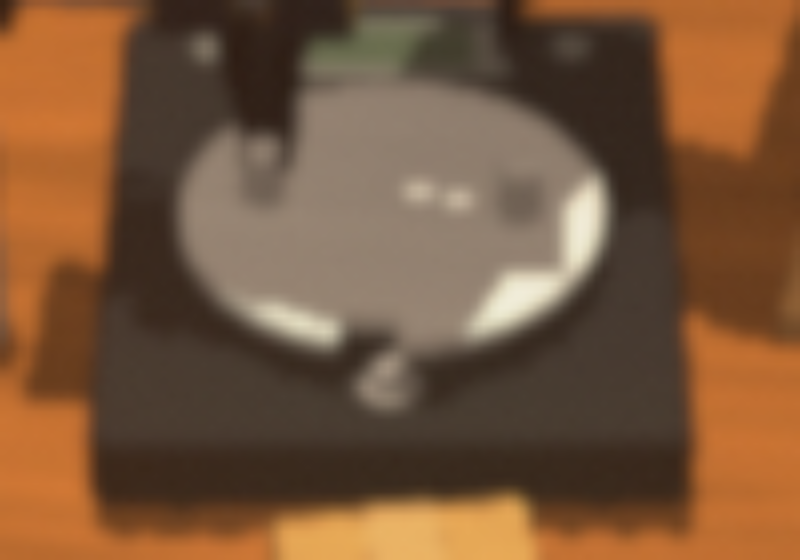

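View pics/t3.png

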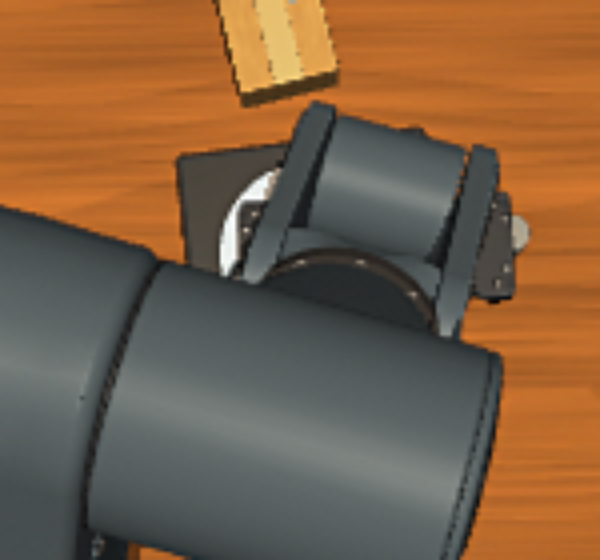

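Run:
```python
from h import *
f=lambda u,v,z:ray('scene',220+u/8-.5+.06,190+v/8-.5+.06,z)
print('pin top',f(393,360,.052),'pin base', f(388,408,.04))
print('C', f((178+609)/2,214,.06))
for u,v in [(345,340),(405,345),(374,342)]: print(f(u,v,.06))
for Cx in [(.546,-.0012)]:
  P=f(374,342,.06); d=P[:2]-Cx; print(np.degrees(np.arctan2(d[1],d[0])),np.hypot(*d))
A=f(262,145,.082);B=f(522,175,.082); print('posts',A,B)
```

```text
pin top [0.61431233 0.00671828 0.052     ] pin base [0.62458064 0.00604839 0.04      ]
C [5.47706213e-01 2.28406147e-04 6.00000000e-02]
[ 0.61507886 -0.00894374  0.06      ]
[0.61574653 0.01083674 0.06      ]
[6.15192853e-01 6.02250295e-04 6.00000000e-02]
1.492032602777905 0.06921632072958045
posts [ 0.54204175 -0.04502729  0.082     ] [0.55024124 0.04393088 0.082     ]
```

Emit:
jog_arm(
  rows=[
    {"dp":[-1.5,-0.6,0],"turn":[0,0,-2],"grip":0},
    {"dp":[-3,-1.2,0],"turn":[0,0,-4],"grip":0},
    {"dp":[-3,-1.2,0],"turn":[0,0,-4],"grip":0},
    {"dp":[-3,-1.2,0],"turn":[0,0,-4],"grip":0},
  ],
)

```text
time_s: 5.3
position: [0.5312, -0.0454, 0.0796]
tcp_rot: [[-0.996, -0.09, -0.001], [-0.09, 0.996, 0.0], [0.001, 0.0, -1.0]]
force: [-2.2, 0.1, 0.0]
opening: 0.003
```

Run:
```python
from h import *
s=bot.read_state(); print(s['time_s'],s['position'],s['tcp_rot'],s['force'])
p,d=vision.capture('scene'); cv2.imwrite('pics/s4.png',cv2.resize(p[190:260,220:320,::-1],None,fx=8,fy=8,interpolation=cv2.INTER_CUBIC))
```

```text
5.3 [ 0.53124563 -0.0453996   0.0795861 ] [[-9.95936208e-01 -9.00594557e-02 -6.03819429e-04]
 [-9.00595407e-02  9.95936376e-01  1.14937138e-04]
 [ 5.91014558e-04  1.68849758e-04 -9.99999811e-01]] [-2.16990587  0.06580241  0.02579706]
```

View pics/s4.png

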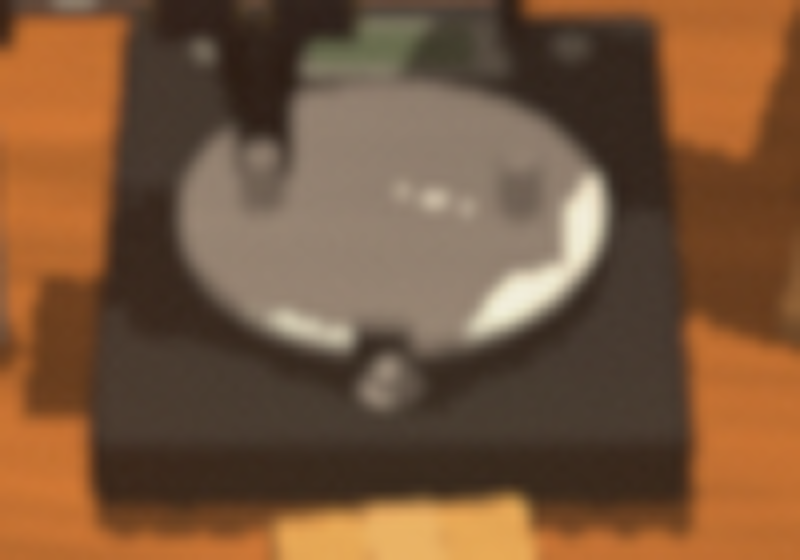

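Emit:
jog_arm(
  rows=[
    {"dp":[8,0,0],"turn":[0,0,0],"grip":0},
    {"dp":[10,0,-30],"turn":[0,0,0],"grip":0},
    {"dp":[10,0,-75],"turn":[0,0,0],"grip":0},
    {"dp":[10,0,-120],"turn":[0,0,0],"grip":0},
    {"dp":[-35,17,-120],"turn":[0,0,0],"grip":0},
    {"dp":[-80,35,-120],"turn":[0,0,0],"grip":0},
    {"dp":[-110,35,-120],"turn":[0,0,0],"grip":0},
    {"dp":[-110,35,-120],"turn":[0,0,0],"grip":0},
    {"dp":[-110,35,-120],"turn":[0,0,0],"grip":0},
  ],
)

```text
time_s: 6.25
position: [0.6374, -0.0005, 0.199]
tcp_rot: [[-0.996, -0.092, -0.001], [-0.092, 0.996, -0.0], [0.001, -0.0, -1.0]]
force: [0.3, -0.1, -0.0]
opening: 0.003
```

Run:
```python
from h import *
import pickle
s=bot.read_state(); print(s['time_s'],s['position'],s['qvel'])
c=K('wrist'); p,d=vision.capture('wrist'); cv2.imwrite('pics/w5.png',p[:,:,::-1]); pickle.dump(c,open('c5.pkl','wb'));np.save('w5d.npy',d)
p,d=vision.capture('scene'); cv2.imwrite('pics/s5.png',cv2.resize(p[190:260,220:320,::-1],None,fx=8,fy=8,interpolation=cv2.INTER_CUBIC))
```

```text
6.25 [ 6.37446168e-01 -5.45694164e-04  1.99003917e-01] [-0.68750389 -0.93569165  2.53049801  0.06444797  0.30477041 -0.1132682 ]
```

View pics/w5.png

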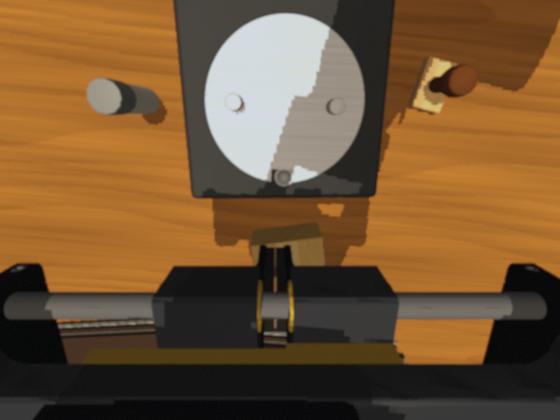

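View pics/s5.png

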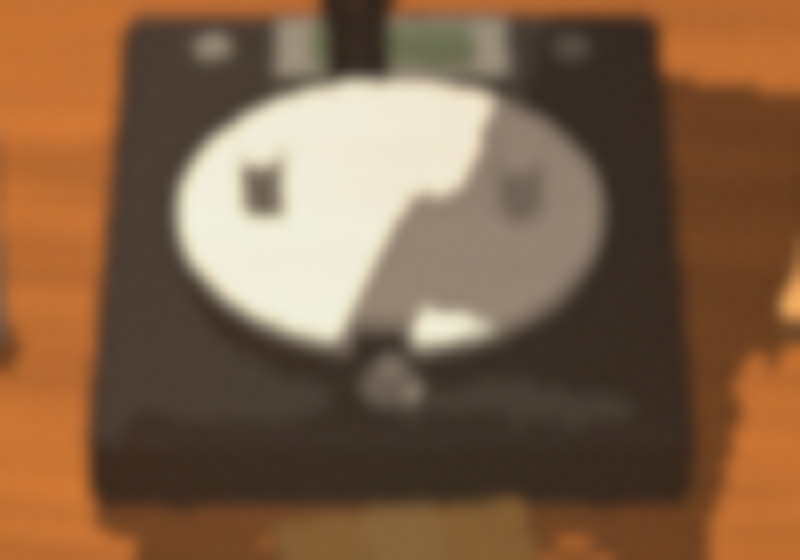

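Wrist view: notch and pin at about (284,178). Scene view: notch centre about (382,330), pin about (390,385). Zooming in to measure.

Run:
```python
import cv2
a=cv2.imread('pics/w5.png')
cv2.imwrite('pics/w5a.png',cv2.resize(a[150:210,240:330],None,fx=8,fy=8,interpolation=cv2.INTER_CUBIC))
cv2.imwrite('pics/w5b.png',cv2.resize(a[80:130,205:365],None,fx=5,fy=5,interpolation=cv2.INTER_CUBIC))
```

```text
(no output)
```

View pics/w5a.png

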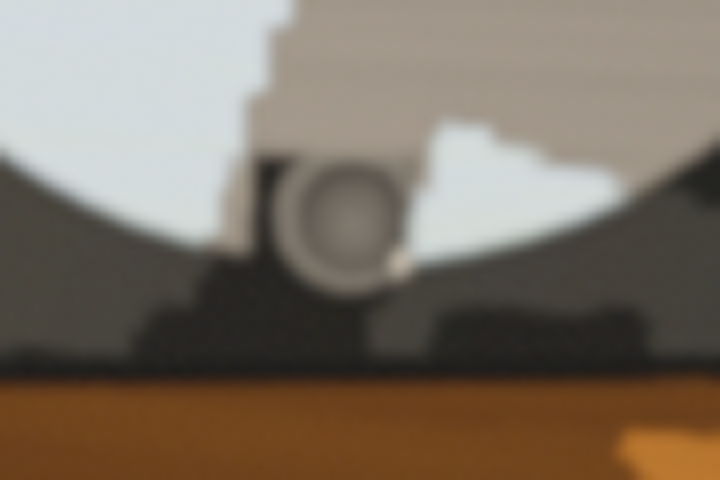

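View pics/w5b.png

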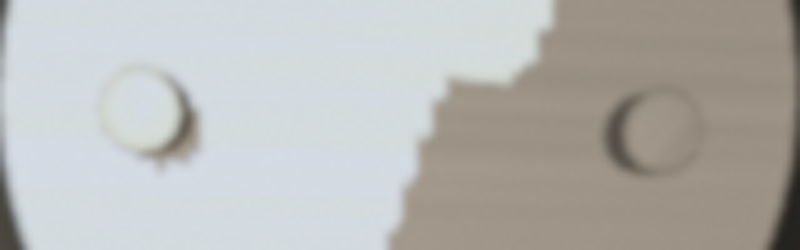

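Run:
```python
from h import *
import pickle
c=pickle.load(open('c5.pkl','rb'))
f=lambda u,v,z:ray('w',240+(u+.5)/8-.5,150+(v+.5)/8-.5,z,c)
L=f(253,205,.06);R=f(411,205,.06);T=f(332,160,.06); pin=f(346,222,.049); print(L,R,T,pin)
g=lambda u,v,z:ray('w',205+(u+.5)/5-.5,80+(v+.5)/5-.5,z,c)
A=g(143,109,.082);B=g(660,131,.082); print(A,B,(A+B)/2,np.hypot(*(A-B)[:2]))
C=(A+B)[:2]/2; an=lambda P:np.degrees(np.arctan2(*(P[:2]-C)[::-1]))
print(an(B)-90,an((L+R)/2),an(T),'pin',an(pin))
from fit import fit
p=cv2.imread('pics/w5.png')[:,:,::-1]
for t in (110,125): x,a,n,P=fit(p,'w',.06,(0,200,190,380),t,c); print(x,a,n, np.degrees(np.arctan2(*(pin[:2]-x[:2])[::-1])))
```

```text
[ 0.61106348 -0.00717582  0.06      ] [0.60928008 0.01206951 0.06      ] [0.60465413 0.00190176 0.06      ] [0.61434543 0.00485622 0.049     ]
[ 0.54698425 -0.04467942  0.082     ] [0.54244708 0.04247411 0.082     ] [ 0.54471566 -0.00110266  0.082     ] 0.08727155723069785
2.980100555862279 3.1039504619921017 2.8695516680437727 pin 4.891424190582361
[ 0.54468181 -0.00192559  0.07262479] 2.8369590784699263 186 5.5602742626633175
[ 0.54457671 -0.00218001  0.07218732] 3.8375063595629793 203 5.758852818279562
```

Emit:
jog_arm(
  rows=[
    {"dp":[40,-11,0],"turn":[0,0,0],"grip":0},
    {"dp":[80,-23,0],"turn":[0,0,0],"grip":0},
    {"dp":[120,-35,0],"turn":[0,0,0],"grip":0},
    {"dp":[120,-35,40],"turn":[0,0,0],"grip":0},
    {"dp":[120,-35,80],"turn":[0,0,0],"grip":0},
    {"dp":[120,-35,110],"turn":[0,0,0],"grip":0},
    {"dp":[120,-35,120],"turn":[0,0,0],"grip":0},
    {"dp":[120,-35,120],"turn":[0,0,0],"grip":0},
  ],
)

```text
time_s: 7.15
position: [0.5201, -0.0464, 0.0787]
tcp_rot: [[-0.996, -0.091, -0.003], [-0.091, 0.996, 0.001], [0.003, 0.001, -1.0]]
force: [0.9, -0.2, 0.2]
opening: 0.004
```

Emit:
jog_arm(
  rows=[
    {"dp":[-5,0,0],"turn":[0,0,0],"grip":0},
    {"dp":[-9,0,0],"turn":[0,0,0],"grip":0},
    {"dp":[-10.5,-0.3,0],"turn":[0,0,-1],"grip":0},
    {"dp":[-11.5,-0.6,0],"turn":[0,0,-2],"grip":0},
    {"dp":[-11.5,-0.6,0],"turn":[0,0,-2],"grip":0},
    {"dp":[-11.5,-0.6,0],"turn":[0,0,-2],"grip":0},
  ],
)

```text
time_s: 7.75
position: [0.5335, -0.0459, 0.0799]
tcp_rot: [[-0.992, -0.127, 0.001], [-0.127, 0.992, -0.0], [-0.001, -0.0, -1.0]]
force: [-0.7, -0.1, -0.2]
opening: 0.004
```

Emit:
jog_arm(
  rows=[
    {"dp":[10,0,0],"turn":[0,0,0],"grip":0},
    {"dp":[10,0,-30],"turn":[0,0,0],"grip":0},
    {"dp":[10,0,-75],"turn":[0,0,0],"grip":0},
    {"dp":[10,0,-120],"turn":[0,0,0],"grip":0},
    {"dp":[-35,17,-120],"turn":[0,0,0],"grip":0},
    {"dp":[-80,35,-120],"turn":[0,0,0],"grip":0},
    {"dp":[-110,35,-120],"turn":[0,0,0],"grip":0},
    {"dp":[-110,35,-120],"turn":[0,0,0],"grip":0},
    {"dp":[-110,35,-120],"turn":[0,0,0],"grip":0},
  ],
)

```text
time_s: 8.65
position: [0.6368, 0.0029, 0.1987]
tcp_rot: [[-0.992, -0.127, -0.002], [-0.127, 0.992, 0.0], [0.002, 0.001, -1.0]]
force: [0.3, -0.4, -0.4]
opening: 0.004
```

Run:
```python
from h import *
import pickle
s=bot.read_state(); print(s['time_s'],s['position'])
c=K('wrist'); p,d=vision.capture('wrist'); a=p[:,:,::-1];cv2.imwrite('pics/w6.png',a); pickle.dump(c,open('c6.pkl','wb'))
cv2.imwrite('pics/w6a.png',cv2.resize(a[150:210,240:330],None,fx=8,fy=8,interpolation=cv2.INTER_CUBIC))
cv2.imwrite('pics/w6b.png',cv2.resize(a[80:130,205:365],None,fx=5,fy=5,interpolation=cv2.INTER_CUBIC))
```

```text
8.65 [0.63683655 0.00288597 0.19871114]
```

View pics/w6a.png

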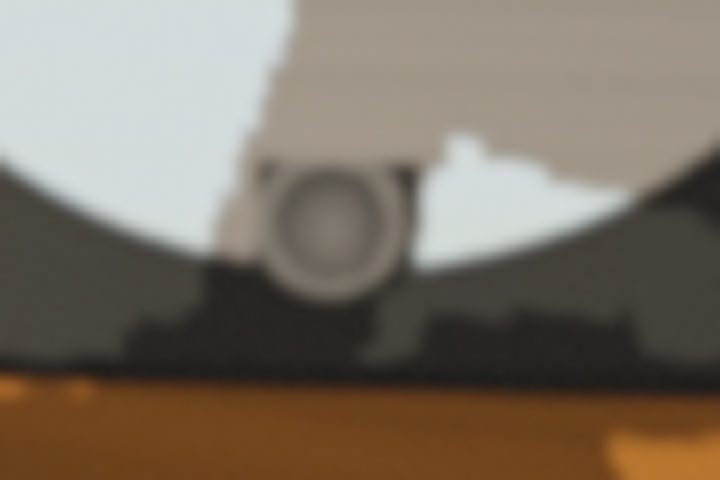

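View pics/w6b.png

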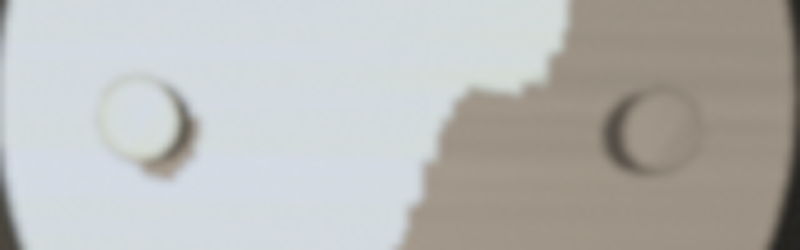

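Emit:
jog_arm(
  rows=[
    {"dp":[45,4,0],"turn":[0,0,0],"grip":0},
    {"dp":[91,7.5,0],"turn":[0,0,0],"grip":0},
    {"dp":[91,7.5,0],"turn":[0,0,0],"grip":0},
    {"dp":[91,7.5,40],"turn":[0,0,0],"grip":0},
    {"dp":[91,7.5,80],"turn":[0,0,0],"grip":0},
    {"dp":[91,7.5,110],"turn":[0,0,0],"grip":0},
    {"dp":[91,7.5,120],"turn":[0,0,0],"grip":0},
    {"dp":[91,7.5,120],"turn":[0,0,0],"grip":0},
    {"dp":[91,7.5,120],"turn":[0,0,0],"grip":0},
  ],
)

```text
time_s: 9.6
position: [0.5472, -0.0018, 0.0806]
tcp_rot: [[-0.992, -0.126, 0.002], [-0.126, 0.992, -0.0], [-0.001, -0.001, -1.0]]
force: [-1.1, 0.3, -0.0]
opening: 0.004
```

Emit:
jog_arm(
  rows=[
    {"dp":[0,0,3],"turn":[0,0,0],"grip":0},
    {"dp":[0,0,6],"turn":[0,0,0],"grip":0},
    {"dp":[0,0,8],"turn":[0,0,0],"grip":0},
    {"dp":[0,0,9.5],"turn":[0,0,0],"grip":0},
    {"dp":[0,0,11],"turn":[0,0,0],"grip":0},
    {"dp":[0,0,12],"turn":[0,0,0],"grip":0},
    {"dp":[0,0,12],"turn":[0,0,0],"grip":0},
  ],
)

```text
time_s: 10.3
position: [0.547, -0.0014, 0.0677]
tcp_rot: [[-0.992, -0.127, 0.001], [-0.127, 0.992, -0.0], [-0.001, -0.0, -1.0]]
force: [0.4, -0.4, 2.2]
opening: 0.007
```

Emit:
jog_arm(
  rows=[
    {"dp":[0,0,0.7],"turn":[0,0,0],"grip":0},
    {"dp":[0,0,1.4],"turn":[0,0,0],"grip":0},
    {"dp":[0,0,2],"turn":[0,0,0],"grip":0},
    {"dp":[0,0,2.5],"turn":[0,0,0],"grip":0},
    {"dp":[0,0,3],"turn":[0,0,0],"grip":0},
  ],
)

```text
time_s: 10.8
position: [0.5469, -0.0014, 0.0646]
tcp_rot: [[-0.992, -0.127, 0.001], [-0.127, 0.992, -0.0], [-0.001, -0.0, -1.0]]
force: [1.5, 0.2, 3.4]
opening: 0.005
```

Emit:
jog_arm(
  rows=[
    {"dp":[0,0,0.7],"turn":[0,0,0],"grip":0},
    {"dp":[0,0,1.4],"turn":[0,0,0],"grip":0},
    {"dp":[0,0,2],"turn":[0,0,0],"grip":0},
  ],
)

```text
time_s: 11.1
position: [0.5469, -0.0014, 0.0626]
tcp_rot: [[-0.992, -0.127, 0.001], [-0.127, 0.992, -0.0], [-0.001, -0.0, -1.0]]
force: [0.5, 1.1, 2.9]
opening: 0.0
```

Moving freely past 4 mm, so the notch is taking the pin. Continue to the bottom.

Emit:
jog_arm(
  rows=[
    {"dp":[0,0,0.5],"turn":[0,0,0],"grip":0},
    {"dp":[0,0,1],"turn":[0,0,0],"grip":0},
    {"dp":[0,0,1.5],"turn":[0,0,0],"grip":0},
    {"dp":[0,0,1.5],"turn":[0,0,0],"grip":0},
  ],
)

```text
time_s: 11.5
position: [0.547, -0.0015, 0.0614]
tcp_rot: [[-0.992, -0.127, 0.001], [-0.127, 0.992, -0.0], [-0.001, -0.0, -1.0]]
force: [1.1, 1.5, 6.0]
opening: 0.005
```

Emit:
jog_arm(
  rows=[
    {"dp":[0,0,0.5],"turn":[0,0,0],"grip":0},
    {"dp":[0,0,0.5],"turn":[0,0,0],"grip":0},
  ],
)

```text
time_s: 11.7
position: [0.547, -0.0015, 0.0614]
tcp_rot: [[-0.992, -0.127, 0.001], [-0.127, 0.992, -0.0], [-0.001, -0.0, -1.0]]
force: [-0.0, 1.0, 8.5]
opening: 0.006
```

Emit:
jog_arm(
  rows=[
    {"dp":[0,0,0.5],"turn":[0,0,0],"grip":0},
    {"dp":[0,0,1],"turn":[0,0,0],"grip":0},
    {"dp":[0,0,1],"turn":[0,0,0],"grip":0},
  ],
)

```text
time_s: 12.0
position: [0.547, -0.0015, 0.0613]
tcp_rot: [[-0.992, -0.127, 0.001], [-0.127, 0.992, -0.0], [-0.001, -0.0, -1.0]]
force: [-1.1, 1.2, 15.6]
opening: 0.004
```

Hard stop at the home height (force 15.6 N without motion). Retreat straight up, then to the side for a clear look.

Emit:
jog_arm(
  rows=[
    {"dp":[0,0,-5],"turn":[0,0,0],"grip":0},
    {"dp":[0,0,-20],"turn":[0,0,0],"grip":0},
    {"dp":[0,0,-60],"turn":[0,0,0],"grip":0},
    {"dp":[0,0,-100],"turn":[0,0,0],"grip":0},
    {"dp":[0,0,-140],"turn":[0,0,0],"grip":0},
    {"dp":[-45,0,-140],"turn":[0,0,0],"grip":0},
    {"dp":[-90,-7,-140],"turn":[0,0,0],"grip":0},
    {"dp":[-90,-7,-140],"turn":[0,0,0],"grip":0},
    {"dp":[-90,-7,-140],"turn":[0,0,0],"grip":0},
  ],
)

```text
time_s: 12.9
position: [0.636, 0.0031, 0.198]
tcp_rot: [[-0.992, -0.127, -0.004], [-0.127, 0.992, 0.0], [0.004, 0.001, -1.0]]
force: [-0.3, 0.8, -0.5]
opening: 0.005
```

Run:
```python
from h import *
s=bot.read_state(); print(s['time_s'],s['position'],s['force'])
c=K('wrist'); p,d=vision.capture('wrist'); a=p[:,:,::-1]
cv2.imwrite('pics/w7.png',a)
# heights from depth on platter and box
for u,v in [(285,120),(265,130),(310,130),(285,70),(200,170)]:
    z=np.median(d[v-3:v+4,u-3:u+4]); P=c[0]['position']+c[0]['rotation']@(np.array([(u-c[0]['cx'])/c[1],(v-c[0]['cy'])/c[1],1])*z); print(u,v,P.round(4))
p,d=vision.capture('scene'); cv2.imwrite('pics/s7.png',cv2.resize(p[180:310,190:350,::-1],None,fx=4.5,fy=4.5,interpolation=cv2.INTER_CUBIC))
```

```text
12.9 [0.63595256 0.0031157  0.19802796] [-0.31930127  0.77645684 -0.48850787]
285 120 [0.5565 0.0022 0.0514]
265 130 [ 0.5681 -0.0156  0.0513]
310 130 [0.5626 0.0273 0.0514]
285 70 [ 0.5134 -0.0038  0.0513]
200 170 [ 0.6169 -0.0777  0.0413]
```

View pics/w7.png

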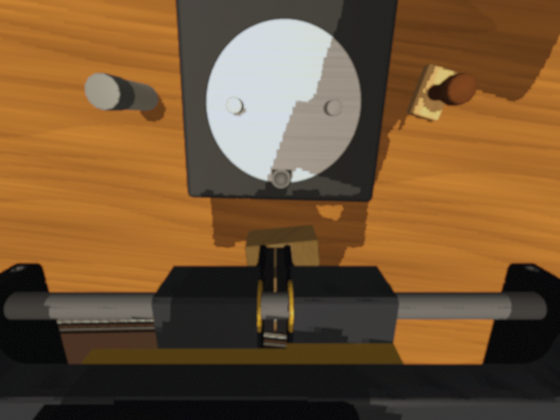

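View pics/s7.png

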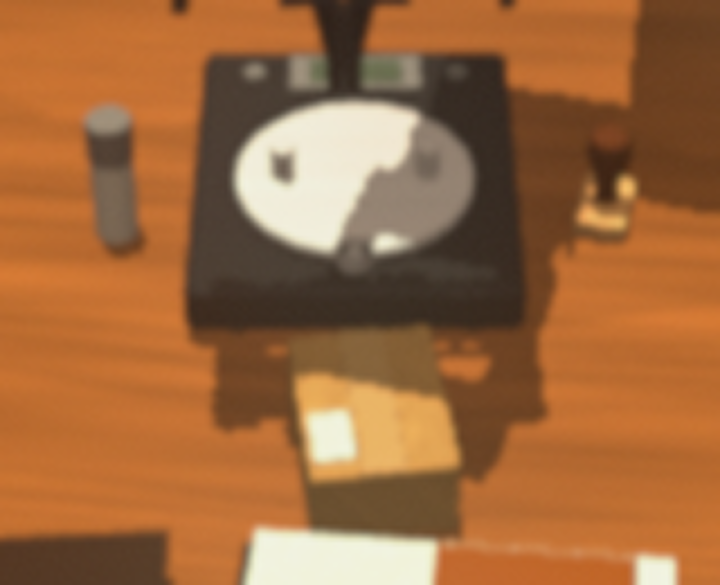

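The platter face is 10.0 mm above the box top, so it is fully home. The pin is in the notch at about (282,178) in the wrist view, the bystanders are unmoved, and the hand is clear.

```bash
python3 -c "
from rig import bot
print(bot.hand_in())"
```

```text
the job is handed in; nothing more can be done
None
```

The platter's notch is over the pin, the platter is pressed fully home, and the job was handed in at about 13 s, well under the 58 s limit.

- **Turning:** I pushed post_a with the closed fingertips and turned the platter about 97° anticlockwise. After a wrist-camera check showed it roughly 2° short, I pushed that last bit. The notch then sat within about 0.5 mm of the pin.
- **Pressing:** I pressed at the centre. It took about 3 N on the way down and stopped at the home height. I then pressed on to 15.6 N with no further movement, well above the 3–5 N pressing force but far below the limits, and lifted the hand away.
- **Last checks:** By wrist depth the platter face is at 51.3 mm and the box top at 41.3 mm. Both read about 1.3 mm high, but the 10.0 mm between them is exactly the home value. The pin shows in the notch, the tool force is near zero, and the glue stick, stamp and parcel look unmoved. I did not recheck the items further away on the desk at the end.
- **Disagreements:** The camera estimates of the platter centre differed by 1–2 mm. The notch angle also varied by about 1° between methods. Neither affected the result, and no check failed.

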